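# Index the sauce bowl round under the dispenser

## Robot

A 6-joint arm with a two-finger parallel gripper is mounted at the origin on the work surface. World frame = base frame: x ahead of the robot, y to its left, z up, the work surface at z = 0. Lengths are in m, angles in degrees, forces in N, time in s.
With the tool pointing down it reaches from about 0.4 to 0.825 m from the base axis. Payload 7 kg.
Tool frame: the origin (TCP) lies midway between the tips of the shut fingers; the grasp point (between the pads) lies 19 mm behind it; z points along the fingers, y is the line along which they close (so a half turn about z gives the same grasp; the last joint's range is limited). The gripper opens to 88 mm and grips with 3 to 60 N. Pads are 19 mm wide; open, the fingers measure 130 mm over their backs; the gripper's body (78 mm by 193 mm) begins 47 mm behind the grasp point.
Start: joints at [-53.222, 20.546, 0.682, 0, -70.136, -16.507], TCP at [0.234, -0.633, 0.227] pointing down, gripper open.
Joint ranges: [-176.03, 176.03], [-82.01, 121.73], [-58.28, 71.71], [-173.87, 95.51], [-174.79, -0.11], [-173.66, 173.66]. Speed limits (degrees/s): [136.94, 136.94, 172.46, 180, 180, 180].

## Interface

Orientations are given as [roll, pitch, yaw] about the fixed x, y, z axes, in that order (R = Rz(yaw) Ry(pitch) Rx(roll)).
In Python, from plant import r gives the robot as it stands. The module is installed in compiled form; this text tells all that it offers.
- The arm moves only by the tool play_rows, never from a script. Its argument "rows" is a list of rows, each an object with "slide": the shift along the tool's x, y, z as a fraction of full scale, a list of three; "delta_rot": the turn, a rotation vector about the tool's x, y, z as a fraction of full scale, a list of three; "fingers": the opening, from -1 (shut) to 1 (fully open). In form: [{"slide": [x, y, z], "delta_rot": [rx, ry, rz], "fingers": fingers}, ...]. A call has 1 to 8 rows; each row shifts and turns the commanded pose from where the row before left it, along the tool's axes as they then stand; what a row does not reach is not made up. Full scale, the value 1, is 0.15 m for a shift and 0.08 rad for a turn. A row lasts 1/8 s, in which the tool goes at most 62.5 mm and 10.7 degrees, less where a joint would pass 70% of its speed; a pose out of reach is approached as far as the arm can. A call with a number of a shift or a turn outside -1 to 1 is refused whole. A call with a gripper value outside its range is refused whole. The fingers move at their own pace and stop on an object; "squeeze" is the grip in N (left out, the last holds). Time passes only in rows, so rows that do not move let the fingers close. It gives the time, the measured TCP pose, the force, the opening and the grip force at its end, in the units of the state.
- r.get_state(): the state, without advancing time (a new reading comes with each control period).
- r.capture(name): name is "side" or "top" or "wrist"; returns a dict with "image" (400x640x3 uint8, blue, green, red), "fx", "fy", "cx", "cy" (pixels), "R" (3x3) and "t" (3): a world point X has camera coordinates R X + t; the wrist camera has in their place "T_tool_cam" (4x4, takes a point from camera to tool coordinates, whose origin is the TCP and whose axes are the flange's). Camera axes: x right, y down, z forward; pixel columns grow to the right and rows downward; lengths in m; the calibration is good to about 2 mm. A picture is of the moment at which its call begins: read the wrist's pose just before it. There is no depth.
- r.close_job(): hands the job in; it is judged then, once.
The state is a dict: "time_s": time; "joints": joint angles; "qd": joint speeds; "joint_torque": joint torques, N m; "tcp_pos": TCP position; "eef_rot": TCP orientation; "contact_force": force on the tool from outside, world axes, zero at the start; "moment": the same for the moment, N m; "gripper_width": finger opening in m; "gripper_force": force on a finger pad.
Only numpy, scipy, OpenCV 4.12 (cv2) and the standard library are available. Lean on these libraries where they do the work, as an engineer would, in place of code of your own. Each camera call takes 0.05 s, during which the arm holds its last target. There are 200 camera calls.

## Task

On the sauce station, draw up the spring index pin by its grey knob, swing the arm round to the next hole so that the bowl stands under the spout of the white push dispenser, and let the pin drop fully home in that hole. Keep the bowl upright on its tray, and let go of the knob.

Things in the scene. Friction and masses are not known exactly. Their poses are not given: they have to be found in the camera images.
- knob (a point): Grip point of the pin's grey knob: an upright cylinder 30 mm across, 35 mm tall, on the near end of the aluminium swivel arm, 110 mm from the pivot. Point on its axis, 17 mm below its top; with the pin home 68 mm above the counter and 32 mm above the 40 mm wide arm (a collar fills the gap below). The knob slides straight up and goes round with the arm. Its x axis points along the arm to pivot and bowl.
- pivot (a point): Centre of the arm's vertical pivot, on top of its small dark cap (28 mm across), 48 mm above the counter. Fixed to the sauce station: a white board 410 x 400 mm with an aluminium back frame (two posts and a rail). Its x axis points to the back rail, at right angles to it.
- spout (a point): Mouth (underside centre) of the down-pointing spout of the push dispenser, a white plastic box 82 mm wide with push plate and spout arm, hung on the station's back rail; 126 mm above the counter. It is over the bowl's place for one of the end holes, 150 mm from the pivot, left or right of the bowl's start. The like-sized white box on the other side is a napkin box: slot, no spout.
- bowl: Loose white ceramic bowl, 104 mm across and 50 mm tall, standing in the shallow round tray on the arm's far end, 150 mm from the pivot, opposite the knob. Origin: centre of its underside, 36 mm above the counter; z is its upright axis.
- swivel (a joint): Turn of the arm about the pivot, rad, anticlockwise seen from above; starts at 0, the middle hole. The fixed index plate under the knob has three countersunk holes, at -0.698, 0 and 0.698 (40 degrees apart); end stops at -0.95, 0.95. A hole holds the arm within 2 degrees; its countersink draws in a pin let down within 4 degrees. With the pin clear the arm turns easily (under 1 N at the knob).
- index_pin (a joint): Lift of pin and knob, m: 0 fully home in a hole, upper stop 0.024. The pin reaches 10 mm deep, so it clears the plate above 0.010; when it rests on the plate between holes it reads 0.010. Best carried at 0.014 to 0.020. A spring presses it down, 6 N at 0 and 10 N at 0.020, and drops it when the knob is let go.

How it is judged:
By the outcome, as a careful person would: the job done as asked, in the order asked, and still so for the second after the job is handed in, with the robot touching nothing.
It also fails if it takes over 32 s, if anything falls off the work surface, if the arm or the gripper's body presses on something with over 40 N, if the wrist force passes 120 N, or if a joint passes its speed limit or range.

## Working session

There is one attempt and no reset: what is moved stays moved. The work goes in short steps, Python scripts to look and compute and a tool call to move; the robot and the scene stay as the last step left them, time stands still between calls to the robot, and variables do not carry over. Pictures are saved under pics/ and viewed, at most 10 in all, crops included, and the job is handed in when it is done.

Besides the shell and the picture viewer there is one more tool, called after ">>>" as a command line: name --argument value ..., lists and objects as JSON in quotes. play_rows: Moves the arm, as the interface text tells. Shift numbers are shares of 0.15 m and turn numbers shares of 0.08 rad, none past 1 either way. Its arguments: {"type":"object","properties":{"rows":{"type":"array"},"squeeze":{"type":"number"}},"required":["rows"]}

```bash
mkdir -p pics; python3 - <<'E'
from plant import r
import cv2,pickle,numpy as np
s=r.get_state();print(s)
d={}
for n in("side","top"):
    c=r.capture(n);d[n]=c;cv2.imwrite(f"pics/{n}0.png",c["image"]);print(n,c["fx"],c["cx"],c["cy"],np.round(-c["R"].T@c["t"],3))
pickle.dump(d,open("d0.pkl","wb"))
E
```

```text
{'time_s': 0.0, 'joints': array([-5.32203394e+01,  2.05926785e+01,  6.34848200e-01, -1.99906337e-02,
       -7.01354690e+01, -1.65063626e+01]), 'qd': array([-0.06540098, -0.10607333,  0.02309167,  0.08928357, -0.00845352,
        0.01555134]), 'joint_torque': array([-2.79070860e-03, -5.82718849e+01,  2.93050861e+01,  6.99748546e+00,
        6.72389375e-03, -1.56904480e-04]), 'tcp_pos': array([ 0.23369238, -0.6327469 ,  0.22561722]), 'eef_rot': array([ 1.79905206e+02, -8.49297074e-03, -1.59733503e+02]), 'contact_force': array([0.5847493 , 0.28685204, 0.27548176]), 'moment': array([-0.00579986,  0.00027402,  0.04395825]), 'gripper_force': 0.0, 'gripper_width': 0.08765347807641806}
side 417.8144228494086 324.936660148565 208.9759537770193 [ 0.373 -0.4    0.565]
top 442.8497769644787 324.33708657720337 202.09721567401894 [0.494 0.02  0.755]
```

View pics/top0.png

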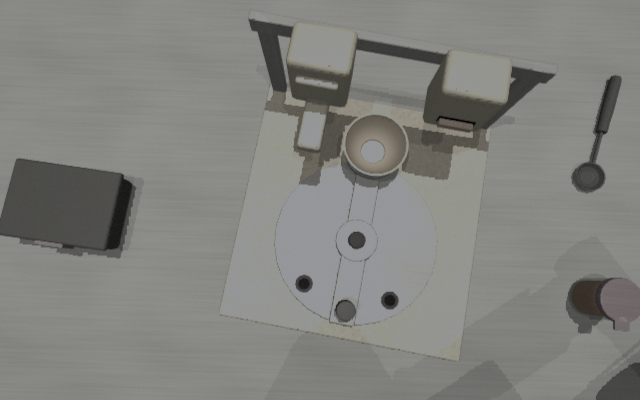

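View pics/side0.png

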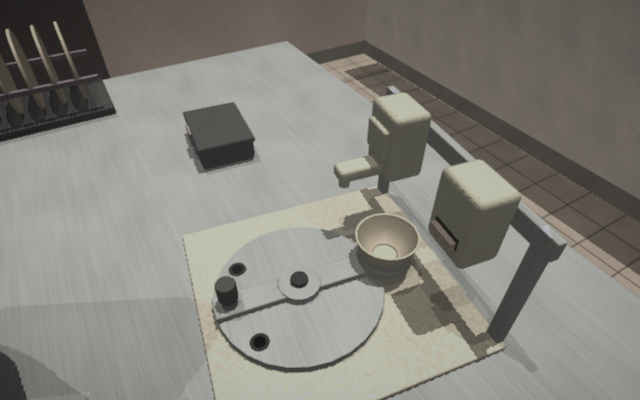

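The top view shows the dispenser on the left, with its spout arm near (311,128). The napkin box is on the right. The knob top is at about (346,310), the pivot cap at (357,240) and the target hole at (390,300). The side view agrees: spout at (343,180), knob at (227,290), pivot at (299,279).

```bash
cat > h.py <<'E'
import numpy as np,cv2
def plane(c,uv,z):
    d=c["R"].T@np.array([(uv[0]-c["cx"])/c["fx"],(uv[1]-c["cy"])/c["fy"],1]);o=-c["R"].T@c["t"]
    return o+d*(z-o[2])/d[2]
def proj(c,X):
    p=c["R"]@X+c["t"];return np.array([c["fx"]*p[0]/p[2]+c["cx"],c["fy"]*p[1]/p[2]+c["cy"]])
E
python3 - <<'E'
import pickle
from h import *
d=pickle.load(open("d0.pkl","rb"))
def blobs(n,u,v,h,thr):
    g=cv2.cvtColor(d[n]["image"],cv2.COLOR_BGR2GRAY)[v-h:v+h,u-h:u+h]
    k,l,st,ce=cv2.connectedComponentsWithStats((g<thr).astype(np.uint8))
    return [(np.round(ce[i]+[u-h,v-h],1),st[i]) for i in range(1,k) if st[i][4]>40]
for n,u,v in(("top",346,310),("top",357,240),("top",390,300),("top",304,284),("side",227,290),("side",299,279)):
    g=cv2.cvtColor(d[n]["image"],cv2.COLOR_BGR2GRAY)
    print(n,u,v,"gray",g[v,u-16:u+17:2])
    for t in(70,110): print(t,blobs(n,u,v,22,t))
c=d["top"]
for nm,uv,z in(("knob",(346,310),.085),("piv",(357,240),.048),("hole",(390,300),.024),("holeL",(304,284),.024),("bowlrim",(375,145),.086),("spout",(309,145),.126)):print(nm,plane(c,uv,z).round(4))
c=d["side"]
for nm,uv,z in(("knob",(227,281),.085),("piv",(299,279),.048),("spout",(343,185),.126)):print(nm,plane(c,uv,z).round(4))
E
python3 -c "
import cv2
a=cv2.imread('pics/top0.png')[260:340,290:410];b=cv2.imread('pics/side0.png')[240:320,200:320]
cv2.imwrite('pics/c.png',cv2.resize(cv2.vconcat([a,b]),None,fx=3.7,fy=3.7,interpolation=cv2.INTER_CUBIC))"
```

```text
top 346 310 gray [131 151 103  58  87  88  88  88  87  86  85  83  77 119 146 149 150]
70 []
110 [(array([344.4, 310.6]), array([ 10,  12,  22,  22, 381], dtype=int32))]
top 357 240 gray [150 151 150 142  52  64  66  66  65  64  63  60  92 150 151 151 151]
70 [(array([356.2, 239.8]), array([ 13,  14,  17,  17, 213], dtype=int32))]
110 [(array([356.4, 239.8]), array([ 13,  13,  18,  18, 242], dtype=int32))]
top 390 300 gray [150 151 151 141  62  41  24  30  22  26  31  63 105 150 151 150 150]
70 [(array([389.1, 299.9]), array([ 14,  14,  16,  17, 206], dtype=int32))]
110 [(array([389.3, 299.9]), array([ 13,  14,  18,  17, 242], dtype=int32))]
top 304 284 gray [149 151 150 144  64  49  26  30  28  25  29  64  90 151 151 150 151]
70 [(array([303.3, 283.2]), array([ 14,  14,  16,  16, 199], dtype=int32))]
110 [(array([303.6, 283.1]), array([ 13,  13,  18,  17, 233], dtype=int32))]
side 227 290 gray [189 187 100  64  81  85  87  88  85  68  46  42  43 113 165 171 175]
70 [(array([236.5, 270.8]), array([24,  0, 16,  8, 97], dtype=int32)), (array([228. , 298.3]), array([ 11,  16,  22,  27, 357], dtype=int32))]
110 [(array([236.5, 271. ]), array([ 24,   0,  17,   8, 114], dtype=int32)), (array([226. , 294.3]), array([ 10,   9,  23,  35, 688], dtype=int32))]
side 299 279 gray [176 175 174 152  60  65  65  64  67  67  67  63  67 170 172 171 172]
70 [(array([298.6, 279.6]), array([ 14,  15,  17,  16, 209], dtype=int32))]
110 [(array([298.7, 279.4]), array([ 13,  14,  18,  17, 238], dtype=int32)), (array([302.5, 297.2]), array([  1,  30,  43,  14, 108], dtype=int32))]
knob [ 0.4437 -0.017   0.085 ]
piv [ 0.5503 -0.0345  0.048 ]
hole [ 0.4568 -0.0912  0.024 ]
holeL [0.4784 0.0486 0.024 ]
bowlrim [ 0.6967 -0.0576  0.086 ]
spout [0.6817 0.0442 0.126 ]
knob [ 0.4461 -0.0151  0.085 ]
piv [ 0.5486 -0.0381  0.048 ]
spout [0.6768 0.0412 0.126 ]
```

View pics/c.png

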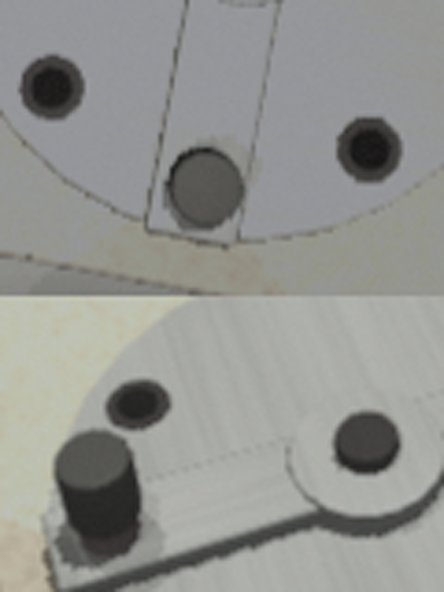

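The views agree:
- **Pivot:** about (0.5495, -0.0365).
- **Arm heading:** -9.8°, from the holes, which are 80.6° apart.
- **Knob:** about (0.442, -0.017), 108–110 mm from the pivot.
- **Spout:** 150 mm from the pivot on the +y side, so the arm turns +0.698.

Next I move above the knob.

>>> play_rows --rows '[{"slide":[-0.21,0.26,0],"delta_rot":[0,0,0],"fingers":1},{"slide":[-0.21,0.26,0],"delta_rot":[0,0,0],"fingers":1},{"slide":[-0.21,0.26,0],"delta_rot":[0,0,0],"fingers":1},{"slide":[-0.21,0.26,0],"delta_rot":[0,0,0],"fingers":1},{"slide":[-0.21,0.26,0],"delta_rot":[0,0,0],"fingers":1},{"slide":[-0.21,0.26,0],"delta_rot":[0,0,0],"fingers":1},{"slide":[-0.21,0.26,0],"delta_rot":[0,0,0],"fingers":1},{"slide":[-0.21,0.26,0],"delta_rot":[0,0,0],"fingers":1}]'

```text
time_s: 1.1
tcp_pos: [0.3622, -0.2516, 0.2265]
eef_rot: [180.0, 0.0, -159.7]
contact_force: [2.0, -0.2, 0.2]
gripper_width: 0.0876
gripper_force: 0.0
```

>>> play_rows --rows '[{"slide":[-0.21,0.26,0],"delta_rot":[0,0,0],"fingers":1},{"slide":[-0.21,0.26,0],"delta_rot":[0,0,0],"fingers":1},{"slide":[-0.21,0.26,0],"delta_rot":[0,0,0],"fingers":1},{"slide":[-0.21,0.26,0],"delta_rot":[0,0,0],"fingers":1},{"slide":[-0.21,0.26,0],"delta_rot":[0,0,0],"fingers":1}]'

```text
time_s: 1.72
tcp_pos: [0.4423, -0.014, 0.2266]
eef_rot: [180.0, 0.0, -159.7]
contact_force: [0.9, -1.4, 0.2]
gripper_width: 0.0876
gripper_force: 0.0
```

>>> play_rows --rows '[{"slide":[0,0,0],"delta_rot":[0,0,0.94],"fingers":1},{"slide":[0,0,0],"delta_rot":[0,0,0.94],"fingers":1},{"slide":[0,0,0],"delta_rot":[0,0,0.94],"fingers":1},{"slide":[0,0,0],"delta_rot":[0,0,0.94],"fingers":1},{"slide":[0,0,0],"delta_rot":[0,0,0.94],"fingers":1},{"slide":[0,0,0],"delta_rot":[0,0,0.94],"fingers":1},{"slide":[0,0,0],"delta_rot":[0,0,0.94],"fingers":1},{"slide":[0,0,0],"delta_rot":[0,0,0],"fingers":1}]'

```text
time_s: 2.72
tcp_pos: [0.4421, -0.0157, 0.2264]
eef_rot: [-180.0, -0.0, 170.1]
contact_force: [-1.2, 0.9, -0.7]
gripper_width: 0.0874
gripper_force: 0.0
```

Check with the wrist camera.

```bash
python3 - <<'E'
from plant import r
from h import *
from scipy.spatial.transform import Rotation as Ro
import pickle
s=r.get_state();c=r.capture("wrist");cv2.imwrite("pics/w1.png",c["image"])
T=np.eye(4);T[:3,:3]=Ro.from_euler("xyz",s["eef_rot"],degrees=True).as_matrix();T[:3,3]=s["tcp_pos"]
W=np.linalg.inv(T@c["T_tool_cam"]);c["R"]=W[:3,:3];c["t"]=W[:3,3];pickle.dump(c,open("w1.pkl","wb"))
for X in((.442,-.017,.085),(.5495,-.0365,.048),(.4568,-.0912,.024)):print(proj(c,np.array(X)).round(1))
E
```

```text
[314.8 187.3]
[314.3 266.2]
[256.5 195.8]
```

View pics/w1.png

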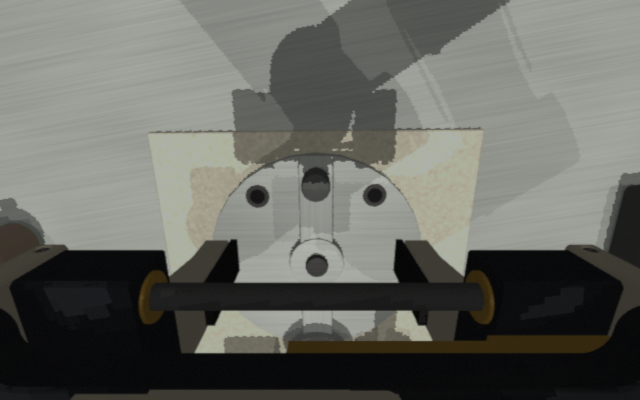

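The knob shows at about (316,187), against a predicted (315,187). The pivot is at (317,265) against (314,266), so the estimate holds within 2 mm (pivot y about -0.0345). I'll descend and grip.

>>> play_rows --rows '[{"slide":[0,0,0.25],"delta_rot":[0,0,0],"fingers":1},{"slide":[0,0,0.25],"delta_rot":[0,0,0],"fingers":1},{"slide":[0,0,0.25],"delta_rot":[0,0,0],"fingers":1},{"slide":[0,0,0.25],"delta_rot":[0,0,0],"fingers":1},{"slide":[0,0,0.17],"delta_rot":[0,0,0],"fingers":1},{"slide":[0,0,0],"delta_rot":[0,0,0],"fingers":1}]'

```text
time_s: 3.52
tcp_pos: [0.4409, -0.0163, 0.0496]
eef_rot: [-179.9, -0.2, 170.2]
contact_force: [0.5, 0.4, 0.4]
gripper_width: 0.0877
gripper_force: 0.0
```

>>> play_rows --rows '[{"slide":[0,0,0],"delta_rot":[0,0,0],"fingers":-1},{"slide":[0,0,0],"delta_rot":[0,0,0],"fingers":-1},{"slide":[0,0,0],"delta_rot":[0,0,0],"fingers":-1},{"slide":[0,0,0],"delta_rot":[0,0,0],"fingers":-1},{"slide":[0,0,0],"delta_rot":[0,0,0],"fingers":-1},{"slide":[0,0,0],"delta_rot":[0,0,0],"fingers":-1},{"slide":[0,0,0],"delta_rot":[0,0,0],"fingers":-1},{"slide":[0,0,0],"delta_rot":[0,0,0],"fingers":-1}]' --squeeze 35

```text
time_s: 4.53
tcp_pos: [0.4422, -0.0157, 0.0511]
eef_rot: [-180.0, -0.0, 170.1]
contact_force: [-0.3, -0.2, 2.3]
gripper_width: 0.0289
gripper_force: 35.0
```

Gripped at 29 mm with almost no side load. Lift 17 mm.

>>> play_rows --rows '[{"slide":[0,0,-0.03],"delta_rot":[0,0,0],"fingers":-1},{"slide":[0,0,-0.03],"delta_rot":[0,0,0],"fingers":-1},{"slide":[0,0,-0.03],"delta_rot":[0,0,0],"fingers":-1},{"slide":[0,0,-0.025],"delta_rot":[0,0,0],"fingers":-1},{"slide":[0,0,0],"delta_rot":[0,0,0],"fingers":-1},{"slide":[0,0,0],"delta_rot":[0,0,0],"fingers":-1}]'

```text
time_s: 5.28
tcp_pos: [0.4421, -0.0157, 0.0682]
eef_rot: [180.0, -0.0, 170.1]
contact_force: [1.8, 0.1, -9.8]
gripper_width: 0.0294
gripper_force: 35.0
```

The spring reads 9.8 N, so the pin is up about 17 mm. Now I swing along the arc, turning the tool with it.

>>> play_rows --rows '[{"slide":[0,-0.016,0],"delta_rot":[0,0,-0.2725],"fingers":-1},{"slide":[-0.0007,-0.032,0],"delta_rot":[0,0,-0.545],"fingers":-1},{"slide":[-0.0007,-0.032,0],"delta_rot":[0,0,-0.545],"fingers":-1},{"slide":[-0.0007,-0.032,0],"delta_rot":[0,0,-0.545],"fingers":-1},{"slide":[-0.0007,-0.032,0],"delta_rot":[0,0,-0.545],"fingers":-1},{"slide":[-0.0007,-0.032,0],"delta_rot":[0,0,-0.545],"fingers":-1},{"slide":[-0.0007,-0.032,0],"delta_rot":[0,0,-0.545],"fingers":-1},{"slide":[0,-0.016,0],"delta_rot":[0,0,-0.2725],"fingers":-1}]'

```text
time_s: 6.28
tcp_pos: [0.4416, -0.0493, 0.0682]
eef_rot: [180.0, -0.0, -172.3]
contact_force: [2.3, -0.2, -9.7]
gripper_width: 0.0293
gripper_force: 35.0
```

>>> play_rows --rows '[{"slide":[0,-0.016,0],"delta_rot":[0,0,-0.2725],"fingers":-1},{"slide":[-0.0007,-0.032,0],"delta_rot":[0,0,-0.545],"fingers":-1},{"slide":[-0.0007,-0.032,0],"delta_rot":[0,0,-0.545],"fingers":-1},{"slide":[-0.0007,-0.032,0],"delta_rot":[0,0,-0.545],"fingers":-1},{"slide":[-0.0007,-0.032,0],"delta_rot":[0,0,-0.545],"fingers":-1},{"slide":[-0.0007,-0.032,0],"delta_rot":[0,0,-0.545],"fingers":-1},{"slide":[-0.0007,-0.032,0],"delta_rot":[0,0,-0.545],"fingers":-1},{"slide":[-0.0007,-0.032,0],"delta_rot":[0,0,-0.545],"fingers":-1}]'

```text
time_s: 7.28
tcp_pos: [0.4521, -0.0835, 0.0683]
eef_rot: [180.0, 0.0, -153.6]
contact_force: [2.9, 0.7, -9.8]
gripper_width: 0.0296
gripper_force: 35.0
```

>>> play_rows --rows '[{"slide":[-0.0007,-0.032,0],"delta_rot":[0,0,-0.545],"fingers":-1},{"slide":[0,-0.016,0],"delta_rot":[0,0,-0.2725],"fingers":-1},{"slide":[0,0,0],"delta_rot":[0,0,0],"fingers":-1},{"slide":[0,0,0],"delta_rot":[0,0,0],"fingers":-1}]'

```text
time_s: 7.78
tcp_pos: [0.4555, -0.0897, 0.0683]
eef_rot: [-180.0, 0.0, -149.9]
contact_force: [2.4, 0.0, -10.1]
gripper_width: 0.0293
gripper_force: 35.0
```

```bash
python3 - <<'E'
from plant import r
from h import *
import numpy as np
s=r.get_state();p=np.array([.5495,-.0355]);k0=np.array([.4422,-.0157]);k1=s["tcp_pos"][:2]
a=lambda k:np.degrees(np.arctan2(*(k-p)[::-1]))%360
print(s["tcp_pos"],s["eef_rot"],s["contact_force"],s["moment"],a(k0),a(k1),np.linalg.norm(k0-p),np.linalg.norm(k1-p),np.linalg.norm(k1-k0))
E
```

```text
[ 0.45551321 -0.0897111   0.06833756] [-1.79994790e+02  1.22361634e-02 -1.49943807e+02] [  2.44389962   0.0361832  -10.14758468] [ 0.23760914 -1.06958034 -0.00412965] 169.54485754475317 209.97612994384704 0.10911154842636961 0.10850051044979278 0.07519896964342744
```

The chord is 75.2 mm, and 40° at 110 mm gives 75.24 mm. Lower the pin.

>>> play_rows --rows '[{"slide":[0,0,0.025],"delta_rot":[0,0,0],"fingers":-1},{"slide":[0,0,0.025],"delta_rot":[0,0,0],"fingers":-1},{"slide":[0,0,0.025],"delta_rot":[0,0,0],"fingers":-1},{"slide":[0,0,0.025],"delta_rot":[0,0,0],"fingers":-1},{"slide":[0,0,0.015],"delta_rot":[0,0,0],"fingers":-1},{"slide":[0,0,0],"delta_rot":[0,0,0],"fingers":-1},{"slide":[0,0,0],"delta_rot":[0,0,0],"fingers":-1}]'

```text
time_s: 8.65
tcp_pos: [0.4556, -0.0898, 0.0511]
eef_rot: [-180.0, 0.0, -149.9]
contact_force: [2.5, 1.0, -6.0]
gripper_width: 0.0293
gripper_force: 35.0
```

Back at the starting height with 6 N of spring force, so the pin is in. Release and rise.

>>> play_rows --rows '[{"slide":[0,0,0],"delta_rot":[0,0,0],"fingers":0},{"slide":[0,0,0],"delta_rot":[0,0,0],"fingers":0.5},{"slide":[0,0,0],"delta_rot":[0,0,0],"fingers":1},{"slide":[0,0,0],"delta_rot":[0,0,0],"fingers":1},{"slide":[0,0,0],"delta_rot":[0,0,0],"fingers":1},{"slide":[0,0,0],"delta_rot":[0,0,0],"fingers":1}]'

```text
time_s: 9.4
tcp_pos: [0.4554, -0.0898, 0.0511]
eef_rot: [180.0, -0.0, -149.9]
contact_force: [-0.3, 0.4, -0.7]
gripper_width: 0.0837
gripper_force: 0.0
```

>>> play_rows --rows '[{"slide":[0,0,-0.1],"delta_rot":[0,0,0],"fingers":1},{"slide":[0,0,-0.2],"delta_rot":[0,0,0],"fingers":1},{"slide":[0,0,-0.3],"delta_rot":[0,0,0],"fingers":1},{"slide":[0,0,-0.3],"delta_rot":[0,0,0],"fingers":1},{"slide":[0,0.3,-0.3],"delta_rot":[0,0,0],"fingers":1},{"slide":[0,-0.3,0],"delta_rot":[0,0,0],"fingers":1},{"slide":[0,-0.3,0],"delta_rot":[0,0,0],"fingers":1},{"slide":[0,-0.3,0],"delta_rot":[0,0,0],"fingers":1}]'

```text
time_s: 10.4
tcp_pos: [0.5017, -0.1689, 0.2307]
eef_rot: [-180.0, 0.1, -149.8]
contact_force: [-0.6, 0.7, 1.1]
gripper_width: 0.0877
gripper_force: 0.0
```

>>> play_rows --rows '[{"slide":[0,-0.3,0],"delta_rot":[0,0,0],"fingers":1},{"slide":[0,-0.3,0],"delta_rot":[0,0,0],"fingers":1},{"slide":[0,-0.3,0],"delta_rot":[0,0,0],"fingers":1},{"slide":[0,0,0],"delta_rot":[0,0,0],"fingers":1},{"slide":[0,0,0],"delta_rot":[0,0,0],"fingers":1}]'

```text
time_s: 11.02
tcp_pos: [0.5681, -0.2851, 0.2296]
eef_rot: [179.9, -0.0, -150.0]
contact_force: [0.4, -0.5, 0.1]
gripper_width: 0.0876
gripper_force: 0.0
```

```bash
python3 - <<'E'
from plant import r
import cv2
a=r.capture("top")["image"];b=r.capture("side")["image"]
cv2.imwrite("pics/end.png",cv2.hconcat([a[:, 220:560],b[:,180:560]]))
E
```

```text
(no output)
```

View pics/end.png

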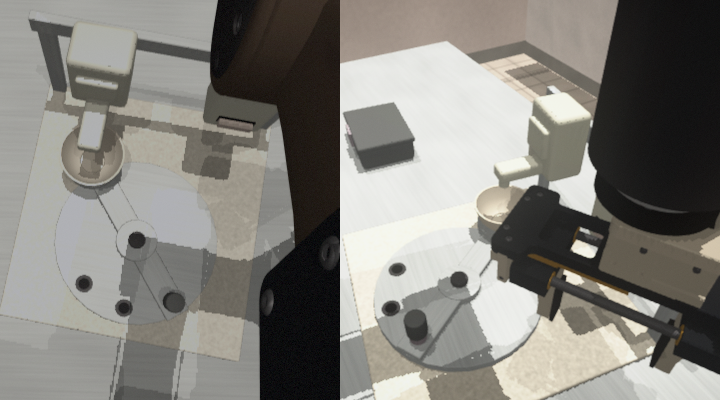

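The bowl stands upright under the spout at about (92,155) in the left half of the picture. The knob is over the new hole at (174,302), both empty holes are visible, and the gripper is clear. Handing in.

```bash
python3 -c "
from plant import r
print(r.close_job())"
```

```text
the job is handed in; nothing more can be done
None
```

I drew the pin, swung the arm +40° so the bowl stands upright under the dispenser spout, let the pin down to its starting (home) height in the new hole, released the knob, and handed the job in at about 11 s.

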